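# Open the push-and-turn safety bottle

## Task

Open the amber bottle that is held in the bench clamp: its safety cap comes off only if it is pushed down against its spring while it is turned anticlockwise as far as it will go, and how far it was screwed on is not known. Set the cap down right way up in the middle of the square steel tray and let go of it; do not drop it, and leave the specimen jar, the dropper bottle and the beaker where they stand.

Things in the scene. Friction and masses are not known exactly. Their poses are not given: they have to be found in the camera images.
- cap_center (a point): Centre (half-way up) of the white ribbed round safety cap on the bottle: 54 mm diameter, 32 mm high, about 35 g, closed flat top; z axis along the cap's axis, up. Closed, its centre is 106.5 mm above the bench and its lower edge 7.5 mm above the bottle's shoulder.
- cap_top (a point): Centre of the cap's flat top, 16 mm above its centre. A sprung seal under it pushes the cap up: about 5 N as it stands, 1.2 N more per mm of pressing, hard stop 6.5 mm down (about 13 N). Let up, it turns only idly, up to teeth 4 mm deep that stop it; pressed at least 4 mm (best 5 to 6) it turns past. Let up part-way it stays caught, so it can be regrasped.
- cap_edge (a point): Centre of the cap's lower edge, 16 mm below its centre. Just above it, inside, two lugs are caught under a rim on the neck. Turned anticlockwise seen from above while pressed, the cap meets a hard stop after 1.3 to 2.7 rad (different each time, not to be read from its heading): over 0.4 N m there, under 0.2 N m before. At the stop, let up, it lifts straight off.
- bottle: Amber bottle in a fixed bench clamp, upright; it cannot move. Origin under its centre, on the bench; z is the cap's axis. Square clamp plate 110 x 110 x 8 mm; bottle 62 mm diameter, straight up to 68 mm above the bench, then a rounded shoulder narrowing to 40 mm diameter at 83 mm, where the neck begins. Its heading tells nothing about the neck.
- neck_top (a point): Centre of the neck's top, 113 mm above the bench, hidden in the cap; the sprung seal stands up to 10 mm above it. Neck 32 mm diameter, with its rim 46 mm.
- tray: Low square steel tray, 145 x 145 mm outside, rim 12 mm high and 3 mm thick, floor 3 mm above the bench. Fixed. Origin under its centre, on the bench.
- specimen_jar: Specimen jar with a white screw lid, 53 mm diameter, 62 mm high, loose; a bystander. Origin under its centre.
- dropper: Small dropper bottle, 30 mm diameter, 50 mm high, loose; a bystander. Origin under its centre.
- beaker: Clear beaker, 50 mm diameter, 60 mm high, loose; a bystander. Origin under its centre.

How it is judged:
On the way:
1. the cap is off the bottle: unlocked and lifted off the neck (z of cap_center in the frame of bottle above 0.13 m), for 0.1 s.
At the end, for the whole second after the job is handed in: The cap stands right way up (within 0.1 rad) and at rest on the tray's floor, its centre within 35 mm of the tray's centre and less than 23 mm above the bench, and is released (horizontal distance between cap_center and tray below 0.035 m and z of cap_center in the frame of tray below 0.023 m and angle between cap_center's own z axis and vertical below 0.1 rad and linear speed of cap below 0.02 m/s); the robot touches nothing.
It fails at once if the cap is let go in mid-air: untouched by the fingers while its centre is more than 50 mm above the bench and away from the bottle (contact force between the fingers and cap below 0.02 N and z of cap_center in the frame of tray above 0.05 m and horizontal distance between cap_center and bottle above 0.05 m).
It fails at once if the specimen jar is knocked over or moved more than 30 mm (distance of specimen_jar from where it was at the start of the episode above 0.03 m or angle between specimen_jar's own z axis and vertical above 0.5 rad).
It fails at once if the small dropper bottle is knocked over or moved more than 30 mm (distance of dropper from where it was at the start of the episode above 0.03 m or angle between dropper's own z axis and vertical above 0.5 rad).
It fails at once if the beaker is knocked over or moved more than 30 mm (distance of beaker from where it was at the start of the episode above 0.03 m or angle between beaker's own z axis and vertical above 0.5 rad).
It also fails if it takes over 61 s, if anything falls off the work surface, if the arm or the gripper's body presses on something with over 40 N, if the wrist force passes 120 N, or if a joint passes its speed limit or range.

## Robot

A 6-joint arm with a two-finger parallel gripper is mounted at the origin on a cart in front of the work surface, level with it; the furniture and walls round the work are solid. World frame = base frame: x ahead of the robot, y to its left, z up, the work surface at z = 0. Lengths are in m, angles in rad, forces in N, time in s.
With the tool pointing down it reaches from about 0.3 to 0.875 m from the base axis. Payload 6.4 kg.
Tool frame: the origin (TCP) lies midway between the tips of the shut fingers; the grasp point (between the pads) lies 19 mm behind it; z points along the fingers, y is the line along which they close (so a half turn about z gives the same grasp; the last joint's range is limited). The gripper opens to 88 mm and grips with 3 to 60 N. Pads are 18 mm wide; open, the fingers measure 123 mm over their backs; the gripper's body (75 mm by 187 mm) begins 45 mm behind the grasp point.
Start: joints at [1.142, 0.181, 1.607, -0, 1.354, -0.206], TCP at [0.127, 0.561, 0.239] pointing down, gripper open.
Joint ranges: [-2.99, 2.99], [-0.89, 2.07], [0.3, 2.58], [-1.14, 4.28], [0, 2.63], [-3.12, 3.12]. Speed limits (rad/s): [2.57, 2.57, 3.01, 3.14, 3.14, 3.14].

## Interface

Orientations are given as a rotation vector (axis times angle).
In Python, from workcell import arm, viewer, models gives the robot as it stands. The module is installed in compiled form; this text tells all that it offers.
- The arm moves only by the tool arm_command, never from a script. Its argument "increments" is a list of rows, each an object with "linear": the shift along the tool's x, y, z scaled (see below), a list of three; "turn": the turn about the tool's z scaled (see below); "jaw": the closure, from -1 (fully open) to 1 (shut). In form: [{"linear": [tx, ty, tz], "turn": turn, "jaw": jaw}, ...]. A call has 1 to 12 rows; each row shifts and turns the commanded pose from where the row before left it, along the tool's axes as they then stand; what a row does not reach is not made up. The controller multiplies each number of a shift by 4 cm and each number of a turn by 6 degrees. A row lasts 1/8 s, in which the tool goes at most 62.5 mm and 10.7 degrees, less where a joint would pass 70% of its speed; a pose out of reach is approached as far as the arm can. A call with a number of a shift or a turn outside -1 to 1 is refused whole. A call with a gripper value outside its range is refused whole. The fingers move at their own pace and stop on an object; "newtons" is the grip in N (left out, the last holds). Time passes only in rows, so rows that do not move let the fingers close. It gives the time, the measured TCP pose, the force, the opening and the grip force at its end, in the units of the state.
- arm.observe(): the state, without advancing time (a new reading comes with each control period).
- viewer.read_camera(name): name is "scene" or "top" or "wrist"; returns a dict with "img" (384x512x3 uint8, blue, green, red), "z_map" (384x512 float32, m along the optical axis (not along the pixel's ray), 0 where there is no reading), "intrinsics" (3x3 intrinsics, pixels), "k1" (the pictures are not rectified: a ray, as slopes to the right and down, at radius r is drawn at 1 + k1 r^2 times it, then the intrinsics apply), "eye" and "orientation" of the camera in the world. Camera axes: x right, y down, z forward; pixel columns grow to the right and rows downward; lengths in m; the calibration is good to about 2 mm. A picture is of the moment at which its call begins.
- arm.close_job(): hands the job in; it is judged then, once.
Trained networks look in a picture, given as the dict that the camera call returned (one of the last four; its "shot" number tells which), for a name from the list of things; names that differ only in an ending like _2 or _b are one class to them, and where a whole thing is asked for, a point or a joint stands for the part that bears it (a point fixed in the world has none). Each returns a list of dicts, best first, with "conf" (0 to 1); they miss things now and then, are a little off and sometimes report something else, mostly with a low value. They report only what shows in the picture. A call takes as long as a camera call.
- models.recognise(picture, thing): "point" ([row, column] in pixels, amid what is visible of it).
- models.place_of(picture, thing): "point" ([row, column] in pixels: a listed point, or the origin of a listed thing).
The state is a dict: "time": time; "joints": joint angles; "joint_velocities": joint speeds; "effort": joint torques, N m; "tcp_pos": TCP position; "eef_rot": TCP orientation; "force": force on the tool from outside, world axes, zero at the start; "torque": the same for the moment, N m; "width": opening from 0.0 (shut) to 1.0 (fully open); "grip_force": force on a finger pad.
Only numpy, scipy, OpenCV 4.12 (cv2) and the standard library are available. Lean on these libraries where they do the work, as an engineer would, in place of code of your own. Each camera call takes 0.05 s, during which the arm holds its last target. There are 200 camera calls.

## Working session

There is one attempt and no reset: what is moved stays moved. The work goes in short steps, Python scripts to look and compute and a tool call to move; the robot and the scene stay as the last step left them, time stands still between calls to the robot, and variables do not carry over. Pictures are saved under pics/ and viewed, at most 10 in all, crops included, and the job is handed in when it is done.

Besides the shell and the picture viewer there is one more tool, called after "Emit:" as name([rows], argument=value, ...), one row to a line, values as JSON. arm_command: Moves the arm, as the interface text tells. Its arguments: {"type":"object","properties":{"increments":{"type":"array","items":{"type":"object","properties":{"linear":{"type":"array","items":{"type":"number"}},"turn":{"type":"number"},"jaw":{"type":"number"}}}},"newtons":{"type":"number"}},"required":["increments"]}

```bash
mkdir -p pics; cat > h.py <<'E'
import numpy as np, cv2
from scipy.spatial.transform import Rotation as R
from workcell import arm, viewer, models
def rot(o):
    o=np.array(o,float)
    if o.shape==(3,3): return o
    return R.from_rotvec(o).as_matrix() if o.size==3 else R.from_quat(o).as_matrix()
def ray(p,rc):
    K=np.array(p["intrinsics"]);k=p["k1"]
    d=np.array([(rc[1]-K[0,2])/K[0,0],(rc[0]-K[1,2])/K[1,1]]);u=d.copy()
    for _ in range(20): u=d/(1+k*(u@u))
    return rot(p["orientation"])@np.array([u[0],u[1],1.])
def at_z(p,rc,z):
    d=ray(p,rc);e=np.array(p["eye"]);return e+d*(z-e[2])/d[2]
def depth(p,rc):
    r,c=int(round(rc[0])),int(round(rc[1]));w=p["z_map"][max(r-2,0):r+3,max(c-2,0):c+3];w=w[w>0]
    return np.array(p["eye"])+ray(p,rc)*np.median(w) if w.size else None
E
python3 - <<'E'
from h import *
np.set_printoptions(precision=4,suppress=True)
s=arm.observe();print(s)
Z=dict(cap_center=.1065,cap_top=.1225,tray=0,specimen_jar=0,dropper=0,beaker=0,bottle=0)
ims=[]
for n in("scene","top"):
    p=viewer.read_camera(n);im=p["img"].copy();print(n,p["eye"],p["orientation"])
    for t,z in Z.items():
        for d in models.place_of(p,t)[:2]:
            print(t,round(d["conf"],2),np.round(d["point"]),at_z(p,d["point"],z)[:2])
            if d["conf"]>.4: cv2.putText(im,t[:6],(int(d["point"][1]),int(d["point"][0])),0,.4,(0,0,255),1);cv2.circle(im,(int(d["point"][1]),int(d["point"][0])),2,(0,255,0),-1)
    cv2.imwrite(f"pics/{n}.png",im)
E
```

```text
{'time': 0.0, 'joints': array([ 1.1417,  0.1815,  1.608 ,  0.    ,  1.3538, -0.2063]), 'joint_velocities': array([ 0.0012,  0.0005,  0.0012, -0.    ,  0.0003,  0.0011]), 'effort': array([ -0.0006, -43.3875, -34.1844,   0.0701,   0.0386,  -0.0001]), 'tcp_pos': array([0.1268, 0.5603, 0.2378]), 'eef_rot': array([-0.3491, -3.1216,  0.0026]), 'force': array([0.6019, 1.0094, 0.8062]), 'torque': array([-0.0077,  0.0211, -0.0403]), 'grip_force': 0.0, 'width': 1.0022015381509197}
scene [ 0.1676 -0.6786  0.8191] [-2.2399  0.5935 -0.2662]
cap_center 0.79 [238. 288.] [ 0.5616 -0.1628]
cap_top 0.93 [238. 289.] [ 0.5554 -0.1755]
tray 0.72 [277. 284.] [ 0.5453 -0.1827]
tray 0.56 [182. 206.] [0.5327 0.2112]
specimen_jar 0.88 [239. 209.] [0.4455 0.0077]
dropper 0.53 [226. 251.] [ 0.56   -0.0049]
bottle 0.41 [240. 210.] [0.4459 0.0063]
top [ 0.3719 -0.0149  1.2438] [-2.1179  2.145  -0.1475]
cap_center 0.72 [188. 338.] [ 0.5508 -0.1972]
cap_top 0.7 [183. 334.] [ 0.5597 -0.1851]
tray 0.97 [203. 180.] [0.5309 0.2199]
specimen_jar 0.69 [235. 264.] [ 0.4414 -0.0076]
dropper 0.68 [190. 263.] [ 0.5644 -0.0078]
beaker 0.9 [165. 251.] [0.6347 0.0254]
bottle 0.92 [193. 328.] [ 0.5538 -0.1869]
```

View pics/scene.png

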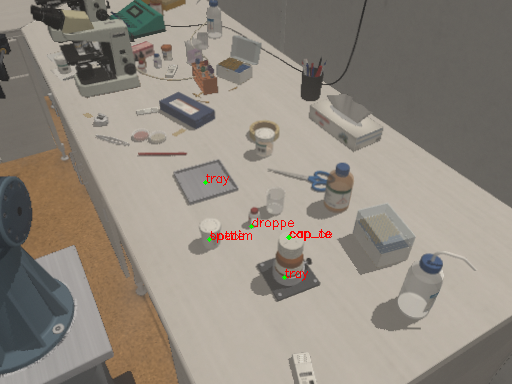

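View pics/top.png

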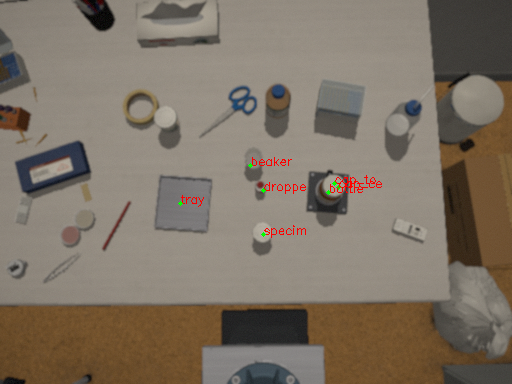

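The scene view shows the bottle at about (row 255, col 289), and the tray at (182, 205). The top view shows the cap at (188, 331), the tray at (203, 182), and the jar, dropper and beaker between them. I'll refine the cap and tray positions from depth.

```bash
cat >> h.py <<'E'
def cloud(p):
    h,w=p["z_map"].shape;K=np.array(p["intrinsics"])
    g=np.stack(np.meshgrid(np.arange(w),np.arange(h)),-1).reshape(-1,1,2).astype(np.float32)
    d=((g[:,0]-[K[0,2],K[1,2]])/[K[0,0],K[1,1]]);u=d.copy()
    for _ in range(20): u=d/(1+p["k1"]*(u**2).sum(1,keepdims=True))
    z=p["z_map"].reshape(-1,1);P=np.c_[u,np.ones(len(u))]*z@rot(p["orientation"]).T+np.array(p["eye"])
    return P[z[:,0]>0]
def circ(P,c,zlo,zhi,r=.05):
    m=(np.hypot(*(P[:,:2]-c).T)<r)&(P[:,2]>zlo)&(P[:,2]<zhi);Q=P[m]
    if len(Q)<5: return None
    (a,b),rad=cv2.minEnclosingCircle(Q[:,:2].astype(np.float32));return len(Q),round(a,4),round(b,4),round(rad,4),np.median(Q[:,2]).round(4)
E
python3 - <<'E'
from h import *
np.set_printoptions(precision=4,suppress=True)
for n in("scene","top"):
    p=viewer.read_camera(n);P=cloud(p)
    print(n,"cap",circ(P,[.555,-.182],.112,.14),"jar",circ(P,[.443,0],.05,.08),"bench z",np.median(P[(abs(P[:,0]-.4)<.03)&(abs(P[:,1]+.2)<.05),2]))
    m=(abs(P[:,0]-.53)<.09)&(abs(P[:,1]-.22)<.09)&(P[:,2]>.008)&(P[:,2]<.03)
    print("tray",cv2.minAreaRect(P[m,:2].astype(np.float32)) if m.sum()>5 else None)
s=arm.observe();M=rot(s["eef_rot"]);print(M)
print("to above cap, tool axes:",M.T@(np.array([.556,-.183,.2])-s["tcp_pos"])/.04)
E
```

```text
scene cap (456, 0.5545, -0.1848, 0.0285, np.float64(0.1235)) jar (332, 0.4427, -0.004, 0.0276, np.float64(0.0626)) bench z 0.0016801848475204162
tray ((0.5292235016822815, 0.21244829893112183), (0.151094451546669, 0.14610740542411804), 85.2533187866211)
top cap (387, 0.5555, -0.1831, 0.0276, np.float64(0.1231)) jar (324, 0.4458, -0.0039, 0.0262, np.float64(0.0626)) bench z 0.0006178192182630937
tray ((0.5369992256164551, 0.22360637784004211), (0.16987772285938263, 0.15822653472423553), 85.8057861328125)
[[-0.9753  0.2209  0.    ]
 [ 0.2209  0.9753  0.0001]
 [-0.      0.0001 -1.    ]]
to above cap, tool axes: [-14.5671 -15.7671   0.9679]
```

Emit:
arm_command([
  {"linear": [-0.73, -0.79, 0], "turn": 0, "jaw": -1},
  {"linear": [-0.73, -0.79, 0], "turn": 0, "jaw": -1},
  {"linear": [-0.73, -0.79, 0], "turn": 0, "jaw": -1},
  {"linear": [-0.73, -0.79, 0], "turn": 0, "jaw": -1},
  {"linear": [-0.73, -0.79, 0], "turn": 0, "jaw": -1},
  {"linear": [-0.73, -0.79, 0], "turn": 0, "jaw": -1},
  {"linear": [-0.73, -0.79, 0], "turn": 0, "jaw": -1},
  {"linear": [-0.73, -0.79, 0], "turn": 0, "jaw": -1},
  {"linear": [-0.73, -0.79, 0], "turn": 0, "jaw": -1},
  {"linear": [-0.73, -0.79, 0], "turn": 0, "jaw": -1},
])

```text
time: 2.15
tcp_pos: [0.3426, 0.1869, 0.239]
eef_rot: [0.349, 3.121, 0.001]
force: [0.7, 0.1, 1.2]
width: 0.996
grip_force: 0.0
```

Emit:
arm_command([
  {"linear": [-0.73, -0.79, 0.1], "turn": 0, "jaw": -1},
  {"linear": [-0.73, -0.79, 0.1], "turn": 0, "jaw": -1},
  {"linear": [-0.73, -0.79, 0.1], "turn": 0, "jaw": -1},
  {"linear": [-0.73, -0.79, 0.1], "turn": 0, "jaw": -1},
  {"linear": [-0.73, -0.79, 0.1], "turn": 0, "jaw": -1},
  {"linear": [-0.73, -0.79, 0.1], "turn": 0, "jaw": -1},
  {"linear": [-0.73, -0.79, 0.1], "turn": 0, "jaw": -1},
  {"linear": [-0.73, -0.79, 0.1], "turn": 0, "jaw": -1},
  {"linear": [-0.73, -0.79, 0.1], "turn": 0, "jaw": -1},
  {"linear": [-0.73, -0.79, 0.1], "turn": 0, "jaw": -1},
  {"linear": [0, 0, 0], "turn": 0, "jaw": -1},
])

```text
time: 3.52
tcp_pos: [0.5575, -0.187, 0.1981]
eef_rot: [-0.353, -3.121, 0.0]
force: [0.3, -0.3, 0.5]
width: 0.997
grip_force: 0.0
```

```bash
python3 - <<'E'
from h import *
np.set_printoptions(precision=4,suppress=True)
s=arm.observe();M=rot(s["eef_rot"]);print(s["time"],s["tcp_pos"],s["joints"],s["force"]);print(M)
p=viewer.read_camera("wrist");P=cloud(p)
print("cap",circ(P,[.555,-.184],.115,.135))
E
```

```text
3.525 [ 0.5575 -0.187   0.1981] [-0.5252  0.2477  1.6123 -0.0003  1.2818 -1.8704] [ 0.342  -0.2904  0.4634]
[[-0.9747  0.2236 -0.0003]
 [ 0.2236  0.9747 -0.0002]
 [ 0.0003 -0.0002 -1.    ]]
cap (4435, 0.5553, -0.1844, 0.0277, np.float64(0.1225))
```

Emit:
arm_command([
  {"turn": 1, "linear": [0, 0, 0], "jaw": -1},
  {"turn": 1, "linear": [0, 0, 0], "jaw": -1},
  {"turn": 1, "linear": [0, 0, 0], "jaw": -1},
  {"turn": 1, "linear": [0, 0, 0], "jaw": -1},
  {"turn": 1, "linear": [0, 0, 0], "jaw": -1},
  {"turn": 1, "linear": [0, 0, 0], "jaw": -1},
  {"turn": 1, "linear": [0, 0, 0], "jaw": -1},
  {"turn": 1, "linear": [0, 0, 0], "jaw": -1},
  {"turn": 1, "linear": [0, 0, 0], "jaw": -1},
  {"turn": 1, "linear": [0, 0, 0], "jaw": -1},
  {"turn": 1, "linear": [0, 0, 0], "jaw": -1},
])

```text
time: 4.95
tcp_pos: [0.5565, -0.183, 0.1991]
eef_rot: [-1.996, -2.426, -0.0]
force: [-0.3, -0.9, 0.1]
width: 1.002
grip_force: 0.0
```

Emit:
arm_command([
  {"turn": 1, "linear": [0, 0, 0], "jaw": -1},
  {"turn": 1, "linear": [0, 0, 0], "jaw": -1},
  {"turn": 1, "linear": [0, 0, 0], "jaw": -1},
  {"turn": 1, "linear": [0, 0, 0], "jaw": -1},
  {"turn": 1, "linear": [0, 0, 0], "jaw": -1},
  {"turn": 1, "linear": [0, 0, 0], "jaw": -1},
  {"turn": 1, "linear": [0, 0, 0], "jaw": -1},
  {"turn": 1, "linear": [0, 0, 0], "jaw": -1},
  {"turn": 1, "linear": [0, 0, 0], "jaw": -1},
  {"turn": 1, "linear": [0, 0, 0], "jaw": -1},
  {"turn": 1, "linear": [0, 0, 0], "jaw": -1},
  {"turn": 0, "linear": [0, 0, 0], "jaw": -1},
])

```text
time: 6.45
tcp_pos: [0.5566, -0.1833, 0.199]
eef_rot: [-2.993, -0.954, -0.0]
force: [-0.5, -0.4, 0.4]
width: 0.998
grip_force: 0.0
```

```bash
python3 - <<'E'
from h import *
np.set_printoptions(precision=4,suppress=True)
s=arm.observe();M=rot(s["eef_rot"]);print(s["time"],s["tcp_pos"],s["joints"],s["force"]);print(M)
p=viewer.read_camera("wrist");P=cloud(p)
c=circ(P,[.555,-.184],.115,.135);print("cap",c)
print(M.T@(np.array([.5554,-.1842,.095])-s["tcp_pos"])/.04)
E
```

```text
6.45 [ 0.5566 -0.1833  0.199 ] [-0.5207  0.2423  1.6169  0.0002  1.2824  0.433 ] [-0.4887 -0.4132  0.378 ]
[[ 0.8156  0.5786  0.    ]
 [ 0.5786 -0.8156  0.0002]
 [ 0.0002 -0.0002 -1.    ]]
cap (4326, 0.5554, -0.1842, 0.0277, np.float64(0.1225))
[-0.038   0.0011  2.6001]
```

Emit:
arm_command([
  {"turn": 0, "linear": [-0.04, 0, 0.5], "jaw": -1},
  {"turn": 0, "linear": [0, 0, 0.5], "jaw": -1},
  {"turn": 0, "linear": [0, 0, 0.5], "jaw": -1},
  {"turn": 0, "linear": [0, 0, 0.5], "jaw": -1},
  {"turn": 0, "linear": [0, 0, 0.4], "jaw": -1},
  {"turn": 0, "linear": [0, 0, 0.2], "jaw": -1},
  {"turn": 0, "linear": [0, 0, 0], "jaw": -1},
], newtons=45)

```text
time: 7.38
tcp_pos: [0.5554, -0.1853, 0.0944]
eef_rot: [-2.993, -0.951, 0.001]
force: [0.2, -0.3, -0.5]
width: 0.998
grip_force: 0.0
```

Emit:
arm_command([
  {"turn": 0, "linear": [0, 0, 0], "jaw": 1},
  {"turn": 0, "linear": [0, 0, 0], "jaw": 1},
  {"turn": 0, "linear": [0, 0, 0], "jaw": 1},
  {"turn": 0, "linear": [0, 0, 0], "jaw": 1},
  {"turn": 0, "linear": [0, 0, 0], "jaw": 1},
  {"turn": 0, "linear": [0, 0, 0], "jaw": 1},
], newtons=45)

```text
time: 8.12
tcp_pos: [0.5553, -0.1848, 0.0947]
eef_rot: [-2.993, -0.951, 0.001]
force: [-3.7, 4.1, 3.8]
width: 0.612
grip_force: 45.0
```

Emit:
arm_command([
  {"turn": 0, "linear": [0, 0, 0.05], "jaw": 1},
  {"turn": 0, "linear": [0, 0, 0.05], "jaw": 1},
  {"turn": 0, "linear": [0, 0, 0.04], "jaw": 1},
  {"turn": 0, "linear": [0, 0, 0], "jaw": 1},
])

```text
time: 8.62
tcp_pos: [0.5553, -0.1849, 0.09]
eef_rot: [-2.993, -0.951, 0.001]
force: [-7.0, 6.2, 10.2]
width: 0.606
grip_force: 45.0
```

```bash
python3 - <<'E'
from h import *
np.set_printoptions(precision=4,suppress=True)
s=arm.observe();print(s["time"],s["tcp_pos"],s["joints"],s["force"],s["torque"])
E
```

```text
8.625 [ 0.5553 -0.1849  0.09  ] [-0.5242  0.3771  1.688   0.0004  1.0778  0.4311] [-6.9975  6.1751 10.1882] [ 0.9414  1.0771 -0.026 ]
```

Emit:
arm_command([
  {"turn": 0, "linear": [0, -0.025, 0.02], "jaw": 1},
  {"turn": -0.5, "linear": [0, 0, 0], "jaw": 1},
  {"turn": -1, "linear": [0, 0, 0], "jaw": 1},
  {"turn": -1, "linear": [0, 0, 0], "jaw": 1},
])

```text
time: 9.12
tcp_pos: [0.556, -0.1843, 0.0898]
eef_rot: [2.842, 1.338, 0.003]
force: [-2.2, 5.5, 10.3]
width: 0.608
grip_force: 45.0
```

```bash
cat > st.py <<'E'
from h import *
np.set_printoptions(precision=4,suppress=True)
s=arm.observe();print(s["time"],s["tcp_pos"],s["joints"],s["force"],s["torque"],s["width"]);print("tool F",rot(s["eef_rot"]).T@s["force"])
E
python3 st.py
```

```text
9.125 [ 0.556  -0.1843  0.0898] [-0.5232  0.3765  1.6893  0.0013  1.0742  0.1668] [-2.169   5.5496 10.3404] [ 0.9528  0.4524 -0.1088] 0.608393687194521
tool F [  2.911   -5.1933 -10.3432]
```

Emit:
arm_command([
  {"turn": 0, "linear": [0, -0.01, 0.02], "jaw": 1},
  {"turn": -1, "linear": [0, 0, 0], "jaw": 1},
  {"turn": -1, "linear": [0, 0, 0], "jaw": 1},
  {"turn": -1, "linear": [0, 0, 0], "jaw": 1},
  {"turn": -1, "linear": [0, 0, 0], "jaw": 1},
])

```text
time: 9.75
tcp_pos: [0.5561, -0.1844, 0.0893]
eef_rot: [2.5, 1.899, 0.003]
force: [-2.1, 5.8, 10.8]
width: 0.607
grip_force: 45.0
```

```bash
python3 st.py
```

```text
9.75 [ 0.5561 -0.1844  0.0893] [-0.5232  0.3768  1.6901  0.0012  1.072  -0.252 ] [-2.1028  5.7695 10.8327] [ 0.7811  0.2981 -0.1087] 0.6074352842484377
tool F [  4.997   -3.5432 -10.8412]
```

Emit:
arm_command([
  {"turn": -1, "linear": [0, 0, 0.01], "jaw": 1},
  {"turn": -1, "linear": [0, 0, 0], "jaw": 1},
  {"turn": -1, "linear": [0, 0, 0], "jaw": 1},
  {"turn": -1, "linear": [0, 0, 0], "jaw": 1},
  {"turn": -1, "linear": [0, 0, 0], "jaw": 1},
])

```text
time: 10.38
tcp_pos: [0.5561, -0.1844, 0.089]
eef_rot: [1.923, 2.481, 0.002]
force: [-1.7, 4.6, 11.4]
width: 0.608
grip_force: 45.0
```

```bash
python3 st.py
```

```text
10.375 [ 0.5561 -0.1844  0.089 ] [-0.5232  0.3773  1.6902  0.0011  1.0713 -0.7756] [-1.652   4.5777 11.3509] [ 0.7449  0.3875 -0.1112] 0.6082236656005177
tool F [  4.8307  -0.4288 -11.3582]
```

Emit:
arm_command([
  {"turn": -1, "linear": [0, 0, 0], "jaw": 1},
  {"turn": -1, "linear": [0, 0, 0], "jaw": 1},
])

```text
time: 10.62
tcp_pos: [0.5561, -0.1845, 0.089]
eef_rot: [1.653, 2.668, 0.001]
force: [-0.9, 5.3, 10.9]
width: 0.608
grip_force: 45.0
```

```bash
python3 st.py
```

```text
10.625 [ 0.5561 -0.1845  0.089 ] [-0.5232  0.3773  1.6902  0.001   1.0714 -0.985 ] [-0.9376  5.2917 10.937 ] [ 0.74    0.353  -0.0958] 0.6080903715354742
tool F [  5.1363   1.5403 -10.9428]
```

Emit:
arm_command([
  {"turn": -1, "linear": [0, 0, 0], "jaw": 1},
  {"turn": -1, "linear": [0, 0, 0], "jaw": 1},
])

```text
time: 10.88
tcp_pos: [0.5562, -0.1844, 0.089]
eef_rot: [1.365, 2.826, 0.001]
force: [-2.0, 4.5, 12.0]
width: 0.604
grip_force: 45.0
```

```bash
python3 st.py
```

```text
10.875 [ 0.5562 -0.1844  0.089 ] [-0.5232  0.3773  1.6902  0.0012  1.0713 -1.1945] [-1.987   4.5452 11.9885] [ 0.7859  0.3924 -0.1302] 0.6039471226832992
tool F [  4.7682   1.2927 -11.9969]
```

Emit:
arm_command([
  {"turn": -1, "linear": [0, 0, 0], "jaw": 1},
  {"turn": -1, "linear": [0, 0, 0], "jaw": 1},
])

```text
time: 11.12
tcp_pos: [0.5561, -0.1844, 0.0889]
eef_rot: [1.062, 2.953, 0.001]
force: [-1.7, 5.5, 12.3]
width: 0.604
grip_force: 45.0
```

```bash
python3 st.py
```

```text
11.125 [ 0.5561 -0.1844  0.0889] [-0.5232  0.3773  1.6902  0.0011  1.0713 -1.4039] [-1.7163  5.4767 12.2921] [ 0.8512  0.3448 -0.1087] 0.6044857975491452
tool F [  4.7804   3.1456 -12.3   ]
```

Emit:
arm_command([
  {"turn": -1, "linear": [0, 0, 0], "jaw": 1},
  {"turn": -1, "linear": [0, 0, 0], "jaw": 1},
])

```text
time: 11.38
tcp_pos: [0.5559, -0.1838, 0.0889]
eef_rot: [0.749, 3.049, 0.002]
force: [-2.5, 10.5, 12.9]
width: 0.607
grip_force: 45.0
```

```bash
python3 st.py
```

```text
11.375 [ 0.5559 -0.1838  0.0889] [-0.5229  0.3773  1.6905  0.0021  1.0722 -1.6132] [-2.4801 10.5127 12.8555] [ 1.6474  0.6069 -0.2848] 0.6069046855115451
tool F [  7.0452   8.1919 -12.8525]
```

Emit:
arm_command([
  {"turn": -1, "linear": [0, 0, 0], "jaw": 1},
  {"turn": -1, "linear": [0, 0, 0], "jaw": 1},
])

```text
time: 11.62
tcp_pos: [0.5579, -0.1837, 0.0887]
eef_rot: [0.432, 3.104, 0.004]
force: [13.1, 7.9, 0.0]
width: 0.607
grip_force: 45.0
```

```bash
python3 st.py
```

```text
11.625 [ 0.5579 -0.1837  0.0887] [-0.5227  0.378   1.6898  0.0057  1.0677 -1.8199] [13.1075  7.8995  0.0345] [ 1.2508 -1.9579 -1.9439] 0.6073200923929674
tool F [-10.4554  11.1753   0.0773]
```

Emit:
arm_command([
  {"turn": 0.6, "linear": [0, 0, 0], "jaw": 1},
  {"turn": 0, "linear": [0, 0, 0], "jaw": 1},
])

```text
time: 11.88
tcp_pos: [0.5571, -0.1846, 0.0892]
eef_rot: [0.529, 3.091, -0.0]
force: [1.0, 5.1, 10.9]
width: 0.604
grip_force: 45.0
```

```bash
python3 st.py
```

```text
11.875 [ 0.5571 -0.1846  0.0892] [-0.5229  0.3774  1.6893  0.0019  1.0699 -1.7554] [ 0.9714  5.0747 10.8959] [ 0.7449 -0.1557 -0.4527] 0.6037735667668881
tool F [  0.7165   5.1171 -10.8957]
```

Emit:
arm_command([
  {"turn": 0, "linear": [0, 0, -0.06], "jaw": 1},
  {"turn": 0, "linear": [0, 0, -0.06], "jaw": 1},
  {"turn": 0, "linear": [0, 0, -0.06], "jaw": 1},
  {"turn": 0, "linear": [0, 0, -0.06], "jaw": 1},
  {"turn": 0, "linear": [0, 0, 0], "jaw": 1},
])

```text
time: 12.5
tcp_pos: [0.5559, -0.1851, 0.096]
eef_rot: [0.53, 3.093, -0.001]
force: [9.5, -1.4, -9.2]
width: 0.606
grip_force: 45.0
```

```bash
python3 st.py
```

```text
12.5 [ 0.5559 -0.1851  0.096 ] [-0.5241  0.3669  1.6875  0.0006  1.0841 -1.7561] [ 9.4719 -1.3983 -9.1599] [-0.2825 -1.3523 -0.45  ] 0.6057025372448085
tool F [-9.3686  1.832   9.1896]
```

Emit:
arm_command([
  {"turn": 0, "linear": [0, 0, 0.08], "jaw": 1},
  {"turn": 0, "linear": [0, 0, 0.08], "jaw": 1},
  {"turn": 0, "linear": [0, 0, 0.08], "jaw": 1},
  {"turn": 0, "linear": [0, 0.01, 0.02], "jaw": 1},
  {"turn": 0, "linear": [0, 0, 0], "jaw": 1},
])

```text
time: 13.12
tcp_pos: [0.5561, -0.1851, 0.0885]
eef_rot: [0.528, 3.094, -0.002]
force: [-0.9, 1.8, 10.7]
width: 0.605
grip_force: 45.0
```

```bash
python3 st.py
```

```text
13.125 [ 0.5561 -0.1851  0.0885] [-0.5235  0.3781  1.6902 -0.0004  1.0699 -1.7557] [-0.8722  1.7996 10.6798] [ 0.2964  0.1221 -0.3562] 0.6052503638072187
tool F [  1.3845   1.3974 -10.6858]
```

Emit:
arm_command([
  {"turn": -0.5, "linear": [0, 0, 0], "jaw": 1},
  {"turn": 0, "linear": [0, 0, 0], "jaw": 1},
])

```text
time: 13.38
tcp_pos: [0.5563, -0.1851, 0.0885]
eef_rot: [0.45, 3.106, -0.002]
force: [-0.3, 1.8, 11.2]
width: 0.61
grip_force: 45.0
```

```bash
python3 st.py
```

```text
13.375 [ 0.5563 -0.1851  0.0885] [-0.5238  0.3781  1.69    0.0005  1.0697 -1.8071] [-0.332   1.8075 11.2405] [ 0.2606  0.0589 -1.1582] 0.6104846706000034
tool F [  0.7892   1.6339 -11.2443]
```

Emit:
arm_command([
  {"turn": 0.6, "linear": [0, 0, 0], "jaw": 1},
  {"turn": 0, "linear": [0, 0, -0.06], "jaw": 1},
  {"turn": 0, "linear": [0, 0, -0.06], "jaw": 1},
])

```text
time: 13.75
tcp_pos: [0.5561, -0.1851, 0.0922]
eef_rot: [0.544, 3.091, -0.002]
force: [4.3, -1.3, 1.2]
width: 0.605
grip_force: 45.0
```

```bash
python3 st.py
```

```text
13.75 [ 0.5561 -0.1851  0.0922] [-0.5236  0.3725  1.6888 -0.0004  1.0767 -1.7456] [ 4.2868 -1.284   1.2477] [-0.2011 -0.7308 -0.2494] 0.6053834540696543
tool F [-4.4717  0.2566 -1.2328]
```

Emit:
arm_command([
  {"turn": 0, "linear": [0, 0, -0.06], "jaw": 1},
  {"turn": 0, "linear": [0, 0, 0], "jaw": 1},
])

```text
time: 14.0
tcp_pos: [0.556, -0.185, 0.0946]
eef_rot: [0.544, 3.091, -0.002]
force: [4.0, -2.1, 5.5]
width: 0.605
grip_force: 45.0
```

```bash
python3 st.py
```

```text
14.0 [ 0.556  -0.185   0.0946] [-0.5235  0.3693  1.6878 -0.0003  1.0813 -1.7456] [ 4.015  -2.1113  5.4659] [-0.2989 -0.6386 -0.2501] 0.6047746135417038
tool F [-4.5116 -0.6176 -5.4514]
```

Emit:
arm_command([
  {"turn": 0, "linear": [-0.015, 0, -0.04], "jaw": 1},
  {"turn": 0, "linear": [0, 0, -0.04], "jaw": 1},
  {"turn": 0, "linear": [0, 0, -0.04], "jaw": 1},
])

```text
time: 14.38
tcp_pos: [0.5558, -0.1849, 0.0962]
eef_rot: [0.545, 3.093, -0.001]
force: [15.2, -6.5, -21.2]
width: 0.606
grip_force: 45.0
```

```bash
python3 st.py
```

```text
14.375 [ 0.5558 -0.1849  0.0962] [-0.5236  0.3672  1.6865 -0.0002  1.0864 -1.7451] [ 15.2035  -6.5309 -21.2268] [-1.2792 -2.1591 -0.534 ] 0.606136296343927
tool F [-16.4902  -0.9264  21.2507]
```

Emit:
arm_command([
  {"turn": 0, "linear": [0, 0, 0.06], "jaw": 1},
  {"turn": 0, "linear": [0, 0, 0.06], "jaw": 1},
  {"turn": 0, "linear": [0, 0, 0], "jaw": 1},
])

```text
time: 14.75
tcp_pos: [0.5559, -0.185, 0.0939]
eef_rot: [0.545, 3.093, -0.002]
force: [3.8, -1.7, 3.4]
width: 0.613
grip_force: 45.0
```

```bash
python3 st.py; python3 - <<'E'
from h import *
a=viewer.read_camera("scene")["img"][195:305,230:340]
b=viewer.read_camera("wrist")["img"]
cv2.imwrite("pics/c.png",np.hstack([cv2.resize(a,(384,384),interpolation=cv2.INTER_CUBIC),cv2.resize(b,None,fx=.8,fy=1.0)[:, :410]]))
E
```

```text
14.75 [ 0.5559 -0.185   0.0939] [-0.5234  0.3709  1.687  -0.0005  1.0822 -1.7453] [ 3.7585 -1.7485  3.3929] [-0.4431 -0.6468 -0.207 ] 0.612835236888232
tool F [-4.1345 -0.362  -3.3868]
```

View pics/c.png

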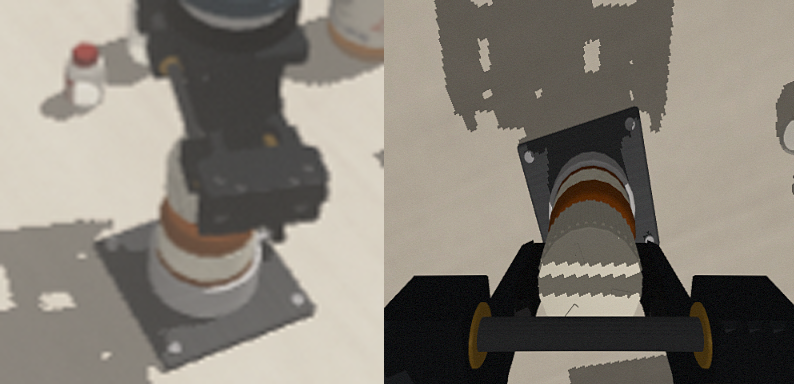

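The picture shows the fingers on the cap, clear of the clamp, with nothing else in contact. The cap is still caught, so I'll press deeper, turn it firmly against the stop, and lift with the torque held.

Emit:
arm_command([
  {"turn": 0, "linear": [0, 0, 0.06], "jaw": 1},
  {"turn": 0, "linear": [0, 0, 0.06], "jaw": 1},
  {"turn": 0, "linear": [0, 0, 0.04], "jaw": 1},
  {"turn": 0, "linear": [0, 0, 0], "jaw": 1},
], newtons=60)

```text
time: 15.35
tcp_pos: [0.556, -0.185, 0.0885]
eef_rot: [0.544, 3.093, -0.002]
force: [1.3, -3.0, 10.9]
width: 0.606
grip_force: 60.0
```

```bash
python3 st.py
```

```text
15.35 [ 0.556  -0.185   0.0885] [-0.5233  0.3788  1.6892 -0.0007  1.0719 -1.7453] [ 1.2608 -2.9828 10.8995] [-0.3866 -0.2289 -0.238 ] 0.6063068655520126
tool F [ -2.2203  -2.3827 -10.894 ]
```

Emit:
arm_command([
  {"turn": -0.5, "linear": [0, 0, 0], "jaw": 1},
  {"turn": 0, "linear": [0, 0, 0], "jaw": 1},
])

```text
time: 15.6
tcp_pos: [0.5561, -0.185, 0.0884]
eef_rot: [0.465, 3.105, -0.001]
force: [1.4, -2.0, 9.4]
width: 0.604
grip_force: 60.0
```

```bash
python3 st.py
```

```text
15.6 [ 0.5561 -0.185   0.0884] [-0.5236  0.379   1.6891  0.0001  1.0715 -1.7968] [ 1.4203 -2.0416  9.4365] [-0.4019 -0.2194 -1.0708] 0.6037345195371185
tool F [-1.9751 -1.5393 -9.432 ]
```

Emit:
arm_command([
  {"turn": 0, "linear": [0, 0, 0.03], "jaw": 1},
  {"turn": 0, "linear": [0, 0, 0.02], "jaw": 1},
  {"turn": 0, "linear": [0, 0, 0], "jaw": 1},
])

```text
time: 15.98
tcp_pos: [0.5563, -0.1851, 0.0879]
eef_rot: [0.466, 3.105, -0.001]
force: [-2.7, 0.3, 19.3]
width: 0.607
grip_force: 60.0
```

```bash
python3 st.py
```

```text
15.975 [ 0.5563 -0.1851  0.0879] [-0.5234  0.38    1.6891 -0.0001  1.0703 -1.7964] [-2.6603  0.2803 19.3224] [-0.0376  0.3834 -1.0689] 0.6072341241359271
tool F [  2.5845  -0.5234 -19.3277]
```

Emit:
arm_command([
  {"turn": 0, "linear": [0, 0, -0.06], "jaw": 1},
  {"turn": 0, "linear": [0, 0, -0.06], "jaw": 1},
  {"turn": 0, "linear": [0, 0, -0.06], "jaw": 1},
  {"turn": 0, "linear": [0, 0, -0.06], "jaw": 1},
  {"turn": 0, "linear": [0, 0, 0], "jaw": 1},
])

```text
time: 16.6
tcp_pos: [0.556, -0.185, 0.0932]
eef_rot: [0.467, 3.105, -0.0]
force: [10.5, -5.7, -6.9]
width: 0.606
grip_force: 60.0
```

```bash
python3 st.py
```

```text
16.6 [ 0.556  -0.185   0.0932] [-0.5238  0.372   1.6873  0.0003  1.0807 -1.7964] [10.4867 -5.7163 -6.8511] [-1.0355 -1.5211 -1.076 ] 0.6060608306427878
tool F [-11.6926  -2.381    6.8701]
```

Emit:
arm_command([
  {"turn": 0.6, "linear": [0, 0, 0.03], "jaw": 1},
  {"turn": 0, "linear": [0, 0, 0], "jaw": 1},
])

```text
time: 16.85
tcp_pos: [0.5558, -0.1848, 0.0935]
eef_rot: [0.561, 3.09, -0.001]
force: [5.2, -4.2, 2.5]
width: 0.604
grip_force: 60.0
```

```bash
python3 st.py
```

```text
16.85 [ 0.5558 -0.1848  0.0935] [-0.5233  0.3715  1.6872 -0.0005  1.0817 -1.7346] [ 5.172  -4.2125  2.5239] [-0.6495 -0.8256 -0.1684] 0.6040684528912205
tool F [-6.3254 -2.1273 -2.5156]
```

Emit:
arm_command([
  {"turn": 0, "linear": [0, 0, 0], "jaw": -1},
  {"turn": 0, "linear": [0, 0, 0], "jaw": -1},
  {"turn": 0, "linear": [0, 0, 0], "jaw": -1},
  {"turn": 0, "linear": [0, 0, 0], "jaw": -1},
])

```text
time: 17.35
tcp_pos: [0.555, -0.184, 0.0931]
eef_rot: [-0.56, -3.09, -0.001]
force: [0.8, -0.3, 0.8]
width: 0.998
grip_force: 0.0
```

```bash
python3 st.py; python3 - <<'E'
from h import *
for n in ("wrist","top"):
    p=viewer.read_camera(n);P=cloud(p);print(circ(P,[.5553,-.1843],.105,.14,.035))
E
```

```text
17.35 [ 0.555  -0.184   0.0931] [-0.5229  0.3714  1.6883 -0.      1.0831 -1.735 ] [ 0.8437 -0.3469  0.7695] [-0.0047  0.0531  0.0149] 0.9980352708487958
tool F [-0.9109 -0.0284 -0.7706]
(11516, 0.5525, -0.1846, 0.0276, np.float64(0.1251))
(90, 0.5511, -0.1807, 0.0274, np.float64(0.1251))
```

```bash
python3 - <<'E'
from h import *
p=viewer.read_camera("wrist");P=cloud(p)
m=(np.hypot(*(P[:,:2]-[.5535,-.1844]).T)<.024)&(P[:,2]>.11)&(P[:,2]<.14);Q=P[m]
A=np.c_[Q[:,:2]-[.5535,-.1844],np.ones(len(Q))];c,r,*_=np.linalg.lstsq(A,Q[:,2],rcond=None);print(m.sum(),c,np.std(Q[:,2]-A@c))
s=arm.observe();M=rot(s["eef_rot"]);print(M.T@(np.array([.5535,-.1845,.095])-s["tcp_pos"])/.04)
E
```

```text
7933 [0.00424354 0.00263995 0.12529657] 0.0005658820914139245
[ 0.04083266 -0.02245637 -0.03881163]
```

Opened, the cap stands level and has risen 2.8 mm, so it is unlocked; torque friction was holding it. I'll regrasp it relaxed and lift.

Emit:
arm_command([
  {"turn": 0, "linear": [0.04, -0.02, -0.03], "jaw": -1},
  {"turn": 0, "linear": [0, 0, 0], "jaw": 1},
  {"turn": 0, "linear": [0, 0, 0], "jaw": 1},
  {"turn": 0, "linear": [0, 0, 0], "jaw": 1},
  {"turn": 0, "linear": [0, 0, 0], "jaw": 1},
  {"turn": 0, "linear": [0, 0, 0], "jaw": 1},
  {"turn": 0, "linear": [0, 0, -0.06], "jaw": 1},
  {"turn": 0, "linear": [0, 0, -0.06], "jaw": 1},
  {"turn": 0, "linear": [0, 0, -0.06], "jaw": 1},
], newtons=30)

```text
time: 18.62
tcp_pos: [0.5537, -0.1845, 0.1021]
eef_rot: [-0.561, -3.091, 0.0]
force: [-0.5, -0.1, -0.1]
width: 0.608
grip_force: 30.0
```

```bash
python3 st.py
```

```text
18.625 [ 0.5537 -0.1845  0.1021] [-0.5249  0.3557  1.6883 -0.0001  1.0976 -1.7367] [-0.4903 -0.0532 -0.1072] [-0.0159  0.0707 -0.0701] 0.6081653743359994
tool F [ 0.4404 -0.222   0.1072]
```

Emit:
arm_command([
  {"turn": 0, "linear": [0, 0, -0.2], "jaw": 1},
  {"turn": 0, "linear": [0, 0, -0.4], "jaw": 1},
  {"turn": 0, "linear": [0, 0, -0.6], "jaw": 1},
  {"turn": 0, "linear": [0, 0, -0.6], "jaw": 1},
  {"turn": 0, "linear": [0, 0, -0.6], "jaw": 1},
  {"turn": 0, "linear": [0, 0, 0], "jaw": 1},
])

```text
time: 19.38
tcp_pos: [0.5552, -0.1854, 0.2012]
eef_rot: [0.56, 3.086, -0.003]
force: [-0.4, 0.1, -0.5]
width: 0.607
grip_force: 30.0
```

```bash
python3 st.py; python3 - <<'E'
from h import *
np.set_printoptions(precision=4,suppress=True)
p=viewer.read_camera("top");cv2.imwrite("pics/t2.png",cv2.resize(p["img"],None,fx=1.5,fy=1.5))
for d in models.place_of(p,"tray")[:1]: print(d["conf"],at_z(p,d["point"],0))
q=viewer.read_camera("scene")
for d in models.place_of(q,"tray")[:2]: print(d["conf"],at_z(q,d["point"],0))
w=viewer.read_camera("wrist");P=cloud(w);t=arm.observe();print("cap top",circ(P,t["tcp_pos"][:2],t["tcp_pos"][2]+.022,t["tcp_pos"][2]+.04,.03))
print("to tray",rot(t["eef_rot"]).T@(np.array([.531,.217,.2])-t["tcp_pos"])/.04)
E
```

```text
19.375 [ 0.5552 -0.1854  0.2012] [-0.5249  0.2348  1.6215 -0.0001  1.2796 -1.7367] [-0.4126  0.1366 -0.4907] [ 0.0416 -0.0038  0.0201] 0.6072347702493314
tool F [ 0.4371 -0.0165  0.4883]
0.68 [0.5327 0.2108 0.    ]
0.87 [ 0.5225  0.1952 -0.    ]
cap top (10764, 0.553, -0.1841, 0.0301, np.float64(0.2273))
to tray [ 4.0381  9.1953 -0.0714]
```

View pics/t2.png

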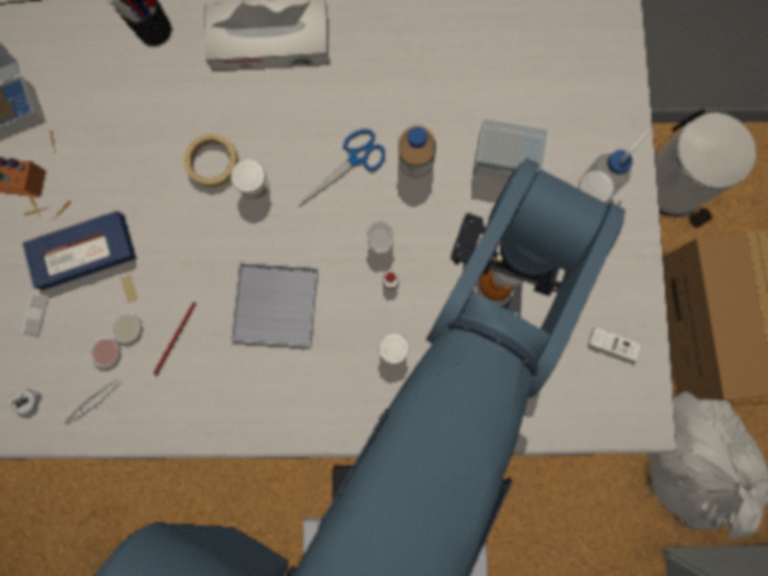

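Emit:
arm_command([
  {"turn": 0, "linear": [0.15, 0.36, 0], "jaw": 1},
  {"turn": 0, "linear": [0.35, 0.8, 0], "jaw": 1},
  {"turn": 0, "linear": [0.35, 0.8, 0], "jaw": 1},
  {"turn": 0, "linear": [0.35, 0.8, 0], "jaw": 1},
  {"turn": 0, "linear": [0.35, 0.8, 0], "jaw": 1},
  {"turn": 0, "linear": [0.35, 0.8, 0], "jaw": 1},
  {"turn": 0, "linear": [0.35, 0.8, 0], "jaw": 1},
  {"turn": 0, "linear": [0.35, 0.8, 0], "jaw": 1},
  {"turn": 0, "linear": [0.35, 0.8, 0], "jaw": 1},
  {"turn": 0, "linear": [0.35, 0.8, 0], "jaw": 1},
  {"turn": 0, "linear": [0.35, 0.8, 0], "jaw": 1},
  {"turn": 0, "linear": [0.35, 0.76, 0], "jaw": 1},
])

```text
time: 21.12
tcp_pos: [0.5309, 0.2152, 0.1974]
eef_rot: [-0.56, -3.09, 0.0]
force: [-0.4, 0.3, -0.6]
width: 0.61
grip_force: 30.0
```

Emit:
arm_command([
  {"turn": 0, "linear": [0, 0, 0.3], "jaw": 1},
  {"turn": 0, "linear": [0, 0, 0.6], "jaw": 1},
  {"turn": 0, "linear": [0, 0, 0.6], "jaw": 1},
  {"turn": 0, "linear": [0, 0, 0.6], "jaw": 1},
  {"turn": 0, "linear": [0, 0, 0], "jaw": 1},
])

```text
time: 21.75
tcp_pos: [0.5297, 0.2124, 0.1111]
eef_rot: [-0.56, -3.086, 0.003]
force: [0.3, 0.0, 0.5]
width: 0.612
grip_force: 30.0
```

```bash
python3 st.py; python3 - <<'E'
from h import *
p=viewer.read_camera("wrist");P=cloud(p);t=arm.observe()["tcp_pos"]
m=(np.hypot(*(P[:,:2]-t[:2]).T)<.022)&(P[:,2]>t[2]);Q=P[m];A=np.c_[Q[:,:2]-t[:2],np.ones(len(Q))];print(np.linalg.lstsq(A,Q[:,2]-t[2],rcond=None)[0])
m=(abs(P[:,0]-.53)<.1)&(abs(P[:,1]-.213)<.1)&(P[:,2]>.008)&(P[:,2]<.02);print(cv2.minAreaRect(P[m,:2].astype(np.float32)))
cv2.imwrite("pics/w3.png",p["img"])
E
```

```text
21.75 [0.5297 0.2124 0.1111] [ 0.1735  0.3211  1.7134 -0.0002  1.1129 -1.0378] [0.3354 0.0235 0.5329] [ 0.0065 -0.0399  0.0478] 0.6123622042425395
tool F [-0.3031  0.1383 -0.5349]
[-0.34199944  0.1345544   0.02876561]
((0.5318579077720642, 0.21075847744941711), (0.14555412530899048, 0.14488130807876587), 84.99185180664062)
```

View pics/w3.png

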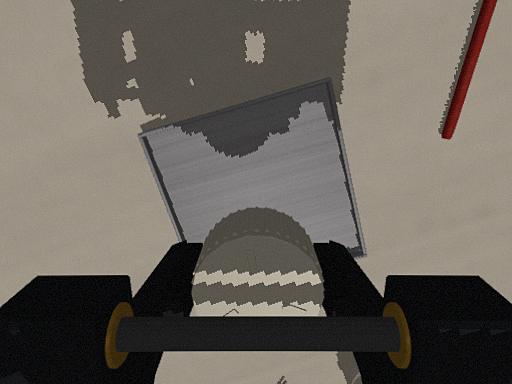

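```bash
cat > tilt.py <<'E'
from h import *
np.set_printoptions(precision=4,suppress=True)
p=viewer.read_camera("wrist");P=cloud(p);s=arm.observe();t=s["tcp_pos"];M=rot(s["eef_rot"])
L=(P-t)@M   # tool axes
m=(abs(L[:,1])<.015)&(np.hypot(L[:,0],L[:,1])<.04)&(L[:,2]<.02)&(L[:,2]>-.05)
for a in np.arange(-.034,.036,.004):
    q=L[m&(abs(L[:,0]-a)<.002),2]
    if len(q): print(round(a,3),len(q),np.percentile(-q,[5,50,95])*1000)
E
python3 tilt.py
```

```text
-0.01 237 [28.4022 29.3389 30.232 ]
-0.006 608 [28.5335 29.5514 30.6046]
-0.002 638 [28.5267 29.4151 30.3911]
0.002 631 [28.5657 29.4079 30.2426]
0.006 659 [28.502  29.3593 30.269 ]
0.01 681 [28.552  29.4121 30.2655]
0.014 688 [28.4708 29.3992 30.4888]
0.018 710 [28.4979 29.4566 30.4985]
0.022 974 [ 7.1735 29.0771 30.1901]
0.026 1938 [ 1.0358 18.9068 29.543 ]
0.03 3 [17.5967 24.305  26.0232]
```

The picture shows the cap held between the fingers over the tray. By depth it is level, with its underside 2.6 mm below the TCP, so I'll lower it.

Emit:
arm_command([
  {"turn": 0, "linear": [-0.06, -0.02, 0.4], "jaw": 1},
  {"turn": 0, "linear": [0, 0, 0.6], "jaw": 1},
  {"turn": 0, "linear": [0, 0, 0.6], "jaw": 1},
  {"turn": 0, "linear": [0, 0, 0.4], "jaw": 1},
  {"turn": 0, "linear": [0, 0, 0.3], "jaw": 1},
  {"turn": 0, "linear": [0, 0, 0.12], "jaw": 1},
  {"turn": 0, "linear": [0, 0, 0], "jaw": 1},
  {"turn": 0, "linear": [0, 0, 0], "jaw": 1},
])

```text
time: 22.85
tcp_pos: [0.5346, 0.2118, 0.0178]
eef_rot: [0.56, 3.09, 0.001]
force: [0.0, 0.1, -0.0]
width: 0.604
grip_force: 30.0
```

Emit:
arm_command([
  {"turn": 0, "linear": [0, 0, 0.05], "jaw": 1},
  {"turn": 0, "linear": [0, 0, 0.05], "jaw": 1},
  {"turn": 0, "linear": [0, 0, 0], "jaw": 1},
])

```text
time: 23.22
tcp_pos: [0.5338, 0.2117, 0.013]
eef_rot: [-0.561, -3.091, 0.0]
force: [-0.6, 0.0, -1.0]
width: 0.613
grip_force: 30.0
```

Emit:
arm_command([
  {"turn": 0, "linear": [0, 0, 0.06], "jaw": 1},
  {"turn": 0, "linear": [0, 0, 0.06], "jaw": 1},
  {"turn": 0, "linear": [0, 0, 0.05], "jaw": 1},
  {"turn": 0, "linear": [0, 0, 0], "jaw": 1},
])

```text
time: 23.72
tcp_pos: [0.5338, 0.2116, 0.006]
eef_rot: [-0.561, -3.091, 0.0]
force: [0.3, 0.3, -1.1]
width: 0.609
grip_force: 30.0
```

Emit:
arm_command([
  {"turn": 0, "linear": [0, 0, 0.02], "jaw": 1},
  {"turn": 0, "linear": [0, 0, 0.01], "jaw": 1},
  {"turn": 0, "linear": [0, 0, 0], "jaw": 1},
])

```text
time: 24.1
tcp_pos: [0.534, 0.2117, 0.0051]
eef_rot: [0.561, 3.091, 0.0]
force: [-0.5, 0.0, -1.5]
width: 0.612
grip_force: 30.0
```

Emit:
arm_command([
  {"turn": 0, "linear": [0, 0, 0.02], "jaw": 1},
  {"turn": 0, "linear": [0, 0, 0.01], "jaw": 1},
  {"turn": 0, "linear": [0, 0, 0], "jaw": 1},
])

```text
time: 24.48
tcp_pos: [0.5341, 0.2117, 0.0042]
eef_rot: [0.561, 3.091, -0.0]
force: [-1.0, 0.2, 3.3]
width: 0.611
grip_force: 30.0
```

Contact. I'll release and retreat.

Emit:
arm_command([
  {"turn": 0, "linear": [0, 0, 0], "jaw": -0.7},
  {"turn": 0, "linear": [0, 0, 0], "jaw": -0.7},
  {"turn": 0, "linear": [0, 0, 0], "jaw": -0.7},
  {"turn": 0, "linear": [0, 0, 0], "jaw": -0.7},
  {"turn": 0, "linear": [0, 0, -0.1], "jaw": -0.7},
  {"turn": 0, "linear": [0, 0, -0.4], "jaw": -0.7},
  {"turn": 0, "linear": [0, 0, -0.6], "jaw": -0.7},
  {"turn": 0, "linear": [0, 0, -0.8], "jaw": -0.7},
  {"turn": 0, "linear": [0, 0, -0.8], "jaw": -0.7},
  {"turn": 0, "linear": [0, 0, -0.8], "jaw": -0.7},
  {"turn": 0, "linear": [0, 0, 0], "jaw": -0.7},
  {"turn": 0, "linear": [0, 0, 0], "jaw": -0.7},
])

```text
time: 25.98
tcp_pos: [0.5336, 0.2116, 0.1437]
eef_rot: [-0.561, -3.091, 0.0]
force: [-0.1, -0.1, -1.0]
width: 0.848
grip_force: 0.0
```

```bash
python3 st.py; python3 - <<'E'
from h import *
p=viewer.read_camera("wrist");P=cloud(p);print(circ(P,[.534,.2117],.02,.06,.05))
Q=P[(np.hypot(*(P[:,:2]-[.534,.2117]).T)<.024)&(P[:,2]>.02)&(P[:,2]<.06)]
A=np.c_[Q[:,:2]-[.534,.2117],np.ones(len(Q))];print(np.linalg.lstsq(A,Q[:,2],rcond=None)[0])
cv2.imwrite("pics/w4.png",p["img"])
E
```

```text
25.975 [0.5336 0.2116 0.1437] [ 0.1709  0.2807  1.6905  0.      1.1706 -1.041 ] [-0.0816 -0.0715 -0.9818] [-0.0169 -0.0034  0.0053] 0.8477451388582764
tool F [ 0.051  -0.0955  0.9818]
(3544, 0.5344, 0.2105, 0.0277, np.float64(0.0347))
[ 1.15660808e-05 -2.03167711e-03  3.48386766e-02]
```

View pics/w4.png

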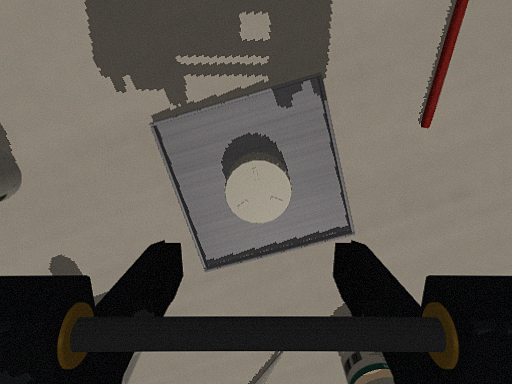

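The cap stands level in the middle of the tray, at about (190, 258) in the picture, with its top at 35 mm. The gripper is clear of it.

```bash
python3 -c "
from workcell import arm
print(arm.close_job())"
```

```text
the job is handed in; nothing more can be done
None
```

The bottle is open and the job handed in at about 26 s: the cap stands level and released on the tray floor, about 3 mm from the tray's centre; the jar, dropper and beaker were not touched, and no verdict was returned.

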